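Unstack the workshop supplies into their fitted trays

ROBOT

A 6-joint arm with a two-finger parallel gripper is mounted at the origin on a cart in front of the work surface, level with it; the furniture and walls round the work are solid. World frame = base frame: x ahead of the robot, y to its left, z up, the work surface at z = 0. Lengths are in m, angles in degrees, forces in N, time in s.
With the tool pointing down it reaches from about 0.3 to 0.75 m from the base axis. Payload 8.5 kg.
Tool frame: the origin (TCP) lies midway between the tips of the shut fingers; the grasp point (between the pads) lies 19 mm behind it (env.hold_point_z is the distance from the TCP to the grasp point, in m); z points along the fingers, y is the line along which they close (so a half turn about z gives the same grasp; the last joint's range is limited). The gripper opens to 85 mm and grips with 20 to 120 N. Pads are 22 mm wide; open, the fingers measure 114 mm over their backs; the gripper's body (76 mm by 85 mm) begins 54 mm behind the grasp point. The pads swing forward as they close: fully open they stand 13 mm farther back than shut.
Start: joints at [60.544, 21.807, 74.336, -0, 83.858, -12.336], TCP at [0.162, 0.526, 0.231] pointing down, gripper open.
Joint ranges: [-178.18, 178.18], [-50.72, 133.34], [12.68, 142.11], [-81.47, 261.47], [9.98, 163.14], [-165.26, 165.26]. Speed limits (degrees/s): [136.94, 136.94, 180, 180, 180, 180].

INTERFACE

Orientations are given as a 3x3 rotation matrix whose columns are the frame's x, y, z axes.
In Python, from rig import observe, get_image, camera_info, env gives the robot as it stands.
- The arm moves only by the tool drive_tool, never from a script. Its arguments are lists of equal length, an entry for each row: "offset": the shift along the tool's x, y, z in units of 40 mm (1.0 is 40 mm), a list of three; "turn": the turn, a rotation vector about the tool's x, y, z in units of 6 degrees (1.0 is 6 degrees), a list of three; "hand": the opening, from 0 (shut) to 1 (fully open). A call has exactly 10 rows; each row shifts and turns the commanded pose from where the row before left it, along the tool's axes as they then stand; what a row does not reach is not made up. A row lasts 1/8 s, in which the tool goes at most 62.5 mm and 10.7 degrees, less where a joint would pass 70% of its speed; a pose out of reach is approached as far as the arm can. A call is refused whole if a number of a shift passes 1 or a number of a turn 1, either way. A call with a gripper value outside its range is refused whole. The fingers move at their own pace and stop on an object; "newtons" is the grip in N (left out, the last holds). Time passes only in rows, so rows that do not move let the fingers close, or fill a call up. It gives the time, the measured TCP pose, the force, the opening and the grip force at its end, in the units of the state.
- observe(): the state, without advancing time (a new reading comes with each control period).
- get_image(name): name is "side" or "top" or "wrist"; returns the picture (384x512x3 uint8, blue, green, red); there is no depth.
- camera_info(name): a dict with "fx", "fy", "cx", "cy" (pixels), "world_to_cam" (4x4, takes a point from world to camera coordinates). Camera axes: x right, y down, z forward; pixel columns grow to the right and rows downward; lengths in m; the calibration is good to about 2 mm. A picture is of the moment at which its call begins: read the wrist's pose just before it. camera_info takes no time and is no camera call; for the wrist camera it gives the pose at the moment of the call.
- env.close_job(): hands the job in; it is judged then, once.
The state is a dict: "time_s": time; "q": joint angles; "qvel": joint speeds; "joint_efforts": joint torques, N m; "position": TCP position; "tool_rot": TCP orientation; "ft_force": force on the tool from outside, world axes, zero at the start; "wrist_torque": the same for the moment, N m; "grip_width": finger opening in m; "gripper_force": force on a finger pad.
Only numpy, scipy, OpenCV 4.12 (cv2) and the standard library are available. Lean on these libraries where they do the work, as an engineer would, in place of code of your own. Each camera call takes 0.05 s, during which the arm holds its last target. There are 200 camera calls.

TASK

Someone has piled the supplies up: a pigment jar on a wax tin on a sanding block on a roll of masking tape. Take the pile apart from the top and set each thing down flat in the plywood tray whose recess fits its shape and size: jar in the smallest round tray, tin in the middle round one, tape roll in the largest round one, sanding block in the rectangular one. Never let any of the four tip over, and leave the wax block and the scrubbing brush where they are.

Things in the scene. Friction and masses are not known exactly. Their poses are not given: they have to be found in the camera images.
- jar_mid (a point): Small dark pigment jar with a black screw cap, 45 mm in diameter, 44 mm high, upright on top of the stack (its base stands on the tin). The point is on its axis half-way up; z axis up.
- tin_mid (a point): Round wax tin with a green press lid, 70 mm in diameter, 35 mm high, second from the top of the stack (on the sanding block). The point is on its axis half-way up; z axis up.
- sander_mid (a point): Brown rectangular sanding block, 101 mm along its x axis, 60 mm along its y axis, 31 mm high, under the tin (it lies across the tape roll). The point is its centre, half-way up; z axis up.
- tape_mid (a point): Roll of beige masking tape lying flat on the bench at the bottom of the stack: outer diameter 105 mm, hole 74 mm in diameter, so a ring wall about 16 mm thick, 24 mm high; to grasp it, pinch the wall with one finger in the hole (the wall bears it anywhere round). The point is the centre of the hole, half-way up; z axis up. (Another roll at the back of the bench is not part of the job.)
- jar_tray_floor (a point): Smallest round plywood tray, recess 63 mm in diameter (jar). Fixed to the bench, 7 mm high in all: 3 mm floor lined with brown cork, and a lip 6 mm wide standing 4 mm above the floor. This point is the centre of the recess floor, 3 mm above the bench.
- tin_tray_floor (a point): Middle-sized round plywood tray, recess 88 mm in diameter (tin). Fixed to the bench, 7 mm high in all: 3 mm floor lined with brown cork, and a lip 6 mm wide standing 4 mm above the floor. This point is the centre of the recess floor, 3 mm above the bench.
- sander_tray_floor (a point): Rectangular plywood tray, recess 119 mm along its x axis and 80 mm along its y axis (sanding block, either way round). Fixed to the bench, 7 mm high in all: 3 mm floor lined with brown cork, and a lip 6 mm wide standing 4 mm above the floor. This point is the centre of the recess floor, 3 mm above the bench.
- tape_tray_floor (a point): Largest round plywood tray, recess 123 mm in diameter (tape roll). Fixed to the bench, 7 mm high in all: 3 mm floor lined with brown cork, and a lip 6 mm wide standing 4 mm above the floor. This point is the centre of the recess floor, 3 mm above the bench.
- wax_block: Bystander: upright pale yellow block of wax, 48 x 48 x 75 mm high, origin under its centre. Leave alone.
- scrub_brush: Bystander: wooden scrubbing brush lying bristles down, 130 x 58 x 39 mm high, long along its x axis, origin under its centre. Leave alone.

How it is judged (in metres and radians):
At the end, for the whole second after the job is handed in: Jar, tin, sanding block and tape roll each lie flat (tilt under 0.08 rad) on the floor of their own tray (height within 2.5 mm), centre within 11.5 mm (sanding block 14.5 mm) of the recess centre, the sanding block's length within 0.22 rad of the recess's length, all at rest (horizontal distance between jar_mid and jar_tray_floor below 0.0115 m and z of jar_mid in the frame of jar_tray_floor between 0.0195 and 0.0245 m and angle between each of jar_mid, tin_mid, sander_mid, tape_mid's own z axis and vertical below 0.08 rad and linear speed of each of jar, tin, sander, tape below 0.02 m/s and angular speed of each of jar, tin, sander, tape below 0.2 rad/s and horizontal distance between tin_mid and tin_tray_floor below 0.0115 m and z of tin_mid in the frame of tin_tray_floor between 0.015 and 0.02 m and horizontal distance between sander_mid and sander_tray_floor below 0.0145 m and z of sander_mid in the frame of sander_tray_floor between 0.013 and 0.018 m and horizontal distance between tape_mid and tape_tray_floor below 0.0115 m and z of tape_mid in the frame of tape_tray_floor between 0.0095 and 0.0145 m and angle between the x axis of sander_mid and the x axis of sander_tray_floor, either way round below 0.22 rad); the robot touches nothing.
It fails at once if one of the four things is tipped over (more than 0.6 rad) (angle between any of jar_mid, tin_mid, sander_mid, tape_mid's own z axis and vertical above 0.6 rad).
It fails at once if the wax block or the scrubbing brush is moved by more than 30 mm (distance of any of wax_block, scrub_brush from where it was at the start of the episode above 0.03 m).
It also fails if it takes over 115 s, if anything falls off the work surface, if the arm or the gripper's body presses on something with over 40 N, if the wrist force passes 120 N, or if a joint passes its speed limit or range.

## Working session

There is one attempt and no reset: what is moved stays moved. The work goes in short steps, Python scripts to look and compute and a tool call to move; the robot and the scene stay as the last step left them, time stands still between calls to the robot, and variables do not carry over. Pictures are saved under pics/ and viewed, at most 14 in all, crops included, and the job is handed in when it is done.

Besides the shell and the picture viewer there is one more tool, called by a JSON object that holds its "name" and its "arguments", one argument or row to a line. drive_tool: Moves the arm, as the interface text tells. Its arguments: {"type":"object","properties":{"offset":{"type":"array"},"turn":{"type":"array"},"hand":{"type":"array"},"newtons":{"type":"number"}},"required":["offset","turn","hand"]}

```bash
mkdir -p pics; ls; python3 - <<'E'
from rig import observe,get_image,camera_info,env
import cv2,numpy as np
ims=[get_image(n) for n in("side","top")]
for n,i in zip(("side","top"),ims): cv2.imwrite(f"pics/{n}0.png",i)
s=observe();print(s["time_s"],s["position"],s["tool_rot"],s["grip_width"],env.hold_point_z)
for n in("side","top","wrist"):
    c=camera_info(n);print(n,c["fx"],c["cx"],c["cy"],np.round(c["world_to_cam"],3).tolist())
E
```

```text
pics
0.1 [0.16177618 0.52539416 0.23077883] [[-9.55699526e-01  2.94343383e-01 -6.22864884e-04]
 [ 2.94343925e-01  9.55698893e-01 -1.13095991e-03]
 [ 2.62380715e-04 -1.26419434e-03 -9.99999166e-01]] 0.0853867857096409 0.0187
side 379.7699353416081 246.4405044662223 193.99429242433754 [[0.998, 0.066, -0.012, -0.575], [0.025, -0.539, -0.842, 0.035], [-0.062, 0.84, -0.539, 1.208], [0.0, 0.0, 0.0, 1.0]]
top 368.67854043216346 255.8861288002318 191.73879552905993 [[0.028, -1.0, 0.0, -0.031], [-0.988, -0.028, -0.151, 0.565], [0.151, 0.004, -0.989, 1.018], [0.0, 0.0, 0.0, 1.0]]
wrist 306.9624070112671 257.82481498420356 193.50207005362947 [[0.294, 0.956, -0.002, -0.549], [0.923, -0.283, 0.26, -0.034], [0.248, -0.078, -0.966, 0.378], [0.0, 0.0, 0.0, 1.0]]
```

View pics/top0.png

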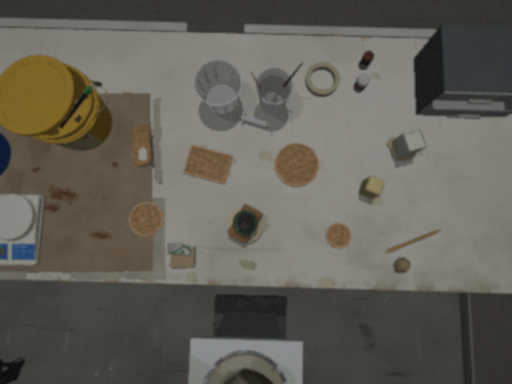

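View pics/side0.png

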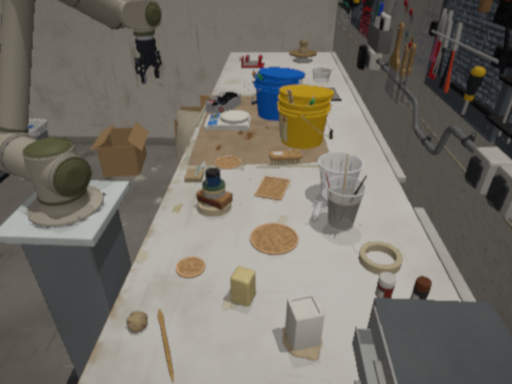

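Top view: tape tray about (297,165), sander tray (208,164), tin tray (146,219), jar tray (338,235), stack (245,225). Side view: the same trays at (274,238), (272,187), (229,162), (190,267), stack at (213,190). The wax block is at (372,187) in top and the brush is at (142,145).

```bash
cat > h.py <<'E'
import cv2,numpy as np
from rig import observe,get_image,camera_info,env
def proj(c,P):
    T=np.array(c["world_to_cam"]);p=T[:3,:3]@np.array(P,float)+T[:3,3]
    return np.array([c["fx"]*p[0]/p[2]+c["cx"],c["fy"]*p[1]/p[2]+c["cy"]])
def ray(c,uv):
    T=np.array(c["world_to_cam"]);R=T[:3,:3]
    d=R.T@np.array([(uv[0]-c["cx"])/c["fx"],(uv[1]-c["cy"])/c["fy"],1.]);return -R.T@T[:3,3],d
def plane(c,uv,z):
    o,d=ray(c,uv);return o+d*(z-o[2])/d[2]
def tri(l):
    A=np.zeros((3,3));b=np.zeros(3)
    for c,uv in l:
        o,d=ray(c,uv);d=d/np.linalg.norm(d);M=np.eye(3)-np.outer(d,d);A+=M;b+=M@o
    return np.linalg.solve(A,b)
def blob(im,lo,hi,seed,r,c=None):
    """contour of HSV mask nearest the seed"""
    m=cv2.inRange(cv2.cvtColor(im,cv2.COLOR_BGR2HSV),lo,hi)
    w=np.zeros_like(m);cv2.circle(w,tuple(map(int,seed)),r,255,-1);m&=w
    m=cv2.morphologyEx(m,cv2.MORPH_CLOSE,np.ones((5,5)))
    k,_=cv2.findContours(m,cv2.RETR_EXTERNAL,cv2.CHAIN_APPROX_NONE)
    return max(k,key=cv2.contourArea)
E
cat > m1.py <<'E'
from h import *
t=cv2.imread("pics/top0.png");s=cv2.imread("pics/side0.png");ct,cs=camera_info("top"),camera_info("side")
S={"tape":((297,165),(274,238),34),"sander":((208,164),(272,187),30),"tin":((146,219),(229,162),24),"jar":((338,235),(190,267),20)}
for n,(a,b,r) in S.items():
    print(n,cv2.cvtColor(t,cv2.COLOR_BGR2HSV)[a[1]-3:a[1]+3,a[0]-3:a[0]+3].reshape(-1,3).mean(0),cv2.cvtColor(t,cv2.COLOR_BGR2HSV)[a[1]-28,a[0]])
    ka=blob(t,(5,75,60),(22,255,255),a,r);kb=blob(s,(5,75,60),(22,255,255),b,r)
    P=[];
    for c,k in((ct,ka),(cs,kb)):
        pts=np.array([plane(c,q,0.003)[:2] for q in k[:,0].astype(float)],np.float32)
        if n=="sander": e=cv2.minAreaRect(pts)
        else: e=cv2.minEnclosingCircle(pts); 
        f=cv2.minAreaRect(pts)
        P.append((np.round(f[0],4),np.round(f[1],4),round(f[2],1)))
        P.append(np.round(e[0],4))
    ma=[cv2.moments(k) for k in(ka,kb)];uv=[(m["m10"]/m["m00"],m["m01"]/m["m00"]) for m in ma]
    print(n,P,"tri",tri([(ct,uv[0]),(cs,uv[1])]).round(4))
print("stack~",tri([(ct,(244,222)),(cs,(213,175))]).round(3))
big=[cv2.resize(t[185:265,190:300],None,fx=5,fy=5,interpolation=2),cv2.resize(s[145:225,160:270],None,fx=5,fy=5,interpolation=2)]
cv2.imwrite("pics/st.png",cv2.resize(np.hstack(big),(800,291)))
E
python3 m1.py
```

```text
tape [ 15.75       111.77777778 112.38888889] [ 23  16 140]
tape [(array([ 0.6586, -0.1355]), array([0.1267, 0.13  ]), 1.6), array([ 0.6591, -0.1347]), (array([ 0.6613, -0.1337]), array([0.1335, 0.1304]), 75.7), array([ 0.6618, -0.1336])] tri [ 6.601e-01 -1.348e-01  6.000e-04]
sander [ 15.66666667 112.52777778 114.13888889] [ 23  15 139]
sander [(array([0.6529, 0.1326]), array([0.1286, 0.0906]), 76.2), array([0.6529, 0.1326]), (array([0.6543, 0.1335]), array([0.1338, 0.09  ]), 76.4), array([0.6543, 0.1335])] tri [0.6535 0.1333 0.0009]
tin [ 15.72222222 111.5        113.91666667] [17 65 98]
tin [(array([0.4817, 0.309 ]), array([0.0984, 0.1   ]), 48.3), array([0.4823, 0.3075]), (array([0.4768, 0.3917]), array([0.1784, 0.2645]), 11.7), array([0.4802, 0.3925])] tri [0.4848 0.2981 0.0415]
jar [ 15.63888889 111.25       114.61111111] [ 18  19 137]
jar [(array([ 0.4486, -0.2599]), array([0.067 , 0.0707]), 1.6), array([ 0.4493, -0.2604]), (array([ 0.4504, -0.2599]), array([0.0716, 0.0721]), 3.1), array([ 0.4499, -0.2595])] tri [ 0.4498 -0.2605  0.0026]
stack~ [0.475 0.014 0.113]
```

View pics/st.png

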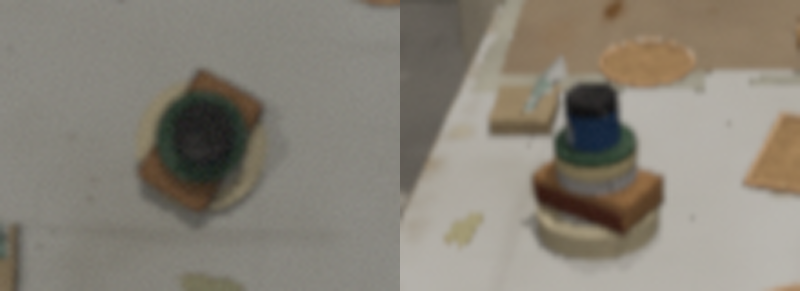

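Stack seen close: jar (black cap, blue label) on the green tin, on the brown block (its long side runs up-right to down-left in the top view), on the roll. The trays are measured: floor heights triangulate to 1–3 mm, which agrees with the text. Now I'll go above the stack.

{"name": "drive_tool", "arguments": {
  "offset": [
    [-0.8, -0.8, 0],
    [-1, -1, 0],
    [-1, -1, 0],
    [-1, -1, 0],
    [-1, -1, 0],
    [-1, -1, 0],
    [-1, -1, 0],
    [-1, -1, 0],
    [-1, -1, 0],
    [-1, -1, 0]
  ],
  "turn": [
    [0, 0, 0],
    [0, 0, 0],
    [0, 0, 0],
    [0, 0, 0],
    [0, 0, 0],
    [0, 0, 0],
    [0, 0, 0],
    [0, 0, 0],
    [0, 0, 0],
    [0, 0, 0]
  ],
  "hand": [1, 1, 1, 1, 1, 1, 1, 1, 1, 1]
}}

```text
time_s: 1.35
position: [0.4216, 0.0338, 0.2313]
tool_rot: [[-0.956, 0.295, -0.0], [0.295, 0.956, 0.0], [0.0, 0.0, -1.0]]
ft_force: [0.8, 1.4, 0.0]
grip_width: 0.0854
gripper_force: 0.0
```

```bash
cat >> h.py <<'E'
def snap(name):
    c=camera_info("wrist");im=get_image("wrist");cv2.imwrite(f"pics/{name}.png",im);np.save(f"pics/{name}.npy",c,allow_pickle=True);return c,im
def load(name): return np.load(f"pics/{name}.npy",allow_pickle=True).item(),cv2.imread(f"pics/{name}.png")
def plan(P,yaw=None):
    """tool-axis shift (units of 40 mm) to TCP P, after turning the y axis to world angle yaw (turn in units of 6 deg, y line mod 180)"""
    s=observe();R=np.array(s["tool_rot"]);d=np.array(P)-s["position"]
    cur=np.degrees(np.arctan2(R[1,1],R[0,1]));tilt=R[:2,2]
    t=0 if yaw is None else (cur-yaw+90)%180-90
    R2=R@cv2.Rodrigues(np.array([0,0,np.radians(t)]))[0]
    print("t%.2f"%s["time_s"],"pos",np.round(s["position"],4),"yaw%.1f"%cur,"q6 %.0f"%s["q"][5],"w%.4f"%s["grip_width"],"F",np.round(s["ft_force"],1),"gf",np.round(s["gripper_force"],1),"tilt",np.degrees(tilt).round(2))
    print("  shift now-axes",(R.T@d/.04).round(2),"| turn",round(t/6,2),"then shift",(R2.T@d/.04).round(2))
E
python3 - <<'E'
from h import *
plan((.475,.014,.231),62); snap("w1")
E
```

```text
t1.35 pos [0.4216 0.0338 0.2313] yaw72.9 q6 -84 w0.0854 F [0.8 1.4 0. ] gf 0.0 tilt [-0.    0.01]
  shift now-axes [-1.42 -0.08  0.01] | turn 1.81 then shift [-1.41  0.19  0.01]
```

View pics/w1.png

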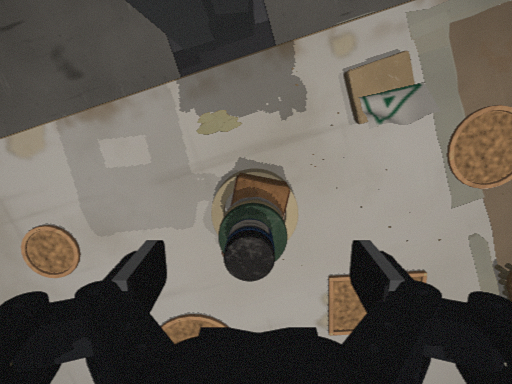

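The jar's cap is at (248,254), the green lid around (252,235), the block's brown end at (262,195), and the beige roll round them. The jar tray is at (50,250), the tin tray at (485,147). Second wrist place.

{"name": "drive_tool", "arguments": {
  "offset": [
    [-0.5, 0, 0],
    [-0.5, 0, 0],
    [-0.4, 0, 0],
    [0, 0, 0],
    [0, 0, 0],
    [0, 0, 0],
    [0, 0, 0],
    [0, 0, 0],
    [0, 0, 0],
    [0, 0, 0]
  ],
  "turn": [
    [0, 0, 0],
    [0, 0, 0],
    [0, 0, 0],
    [0, 0, 0.9],
    [0, 0, 0.9],
    [0, 0, 0],
    [0, 0, 0],
    [0, 0, 0],
    [0, 0, 0],
    [0, 0, 0]
  ],
  "hand": [1, 1, 1, 1, 1, 1, 1, 1, 1, 1]
}}

```text
time_s: 2.65
position: [0.4747, 0.0191, 0.2313]
tool_rot: [[-0.884, 0.468, 0.0], [0.468, 0.884, -0.0], [-0.0, -0.0, -1.0]]
ft_force: [-0.2, 0.3, 1.2]
grip_width: 0.0853
gripper_force: 0.0
```

```bash
python3 - <<'E'
from h import *
plan((.475,.014,.231),62); snap("w2")
E
```

```text
t2.65 pos [0.4747 0.0191 0.2313] yaw62.1 q6 -74 w0.0853 F [-0.2  0.3  1.2] gf 0.0 tilt [ 0. -0.]
  shift now-axes [-0.07 -0.11  0.01] | turn 0.02 then shift [-0.07 -0.11  0.01]
```

View pics/w2.png

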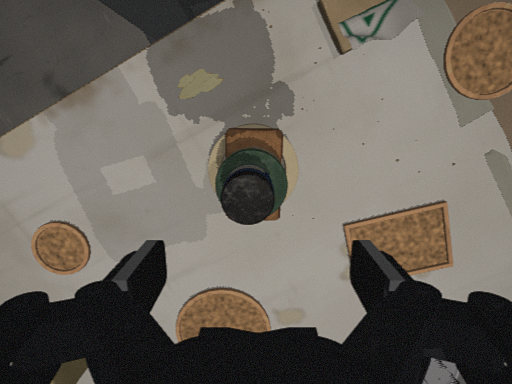

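Cap now at (247,197), lid at about (251,182), and the block's sides run upright in the picture, so yaw 62° suits the block. I'll measure jar, lid and roll from both places.

```bash
cat > m2.py <<'E'
from h import *
# pixel samples, then cap/lid/tray from both wrist places
W={n:load(n) for n in("w1","w2")}
seed={"w1":((248,254),(252,235)),"w2":((247,197),(251,182))}
res={}
for n,(c,im) in W.items():
    hsv=cv2.cvtColor(im,cv2.COLOR_BGR2HSV)
    (a,b)=seed[n]
    g=cv2.inRange(hsv,(60,70,20),(100,255,160)); k=cv2.inRange(im,(0,0,0),(62,62,62))
    k&=~cv2.inRange(hsv,(60,90,0),(130,255,255))
    for nm,m,s,r in(("cap",k,a,34),("lid",g,b,48)):
        w=np.zeros_like(m);cv2.circle(w,s,r,255,-1);m=cv2.morphologyEx(m&w,cv2.MORPH_OPEN,np.ones((3,3)))
        q=max(cv2.findContours(m,0,1)[0],key=cv2.contourArea)
        (x,y),R=cv2.minEnclosingCircle(q);print(n,nm,round(x,1),round(y,1),"R",round(R,1),cv2.boundingRect(q));res[n,nm]=(x,y),R
for nm in("cap","lid"):
    P=tri([(W[n][0],res[n,nm][0]) for n in W]);print(nm,P.round(4))
    for n in W:
        c=W[n][0];dep=(np.array(c["world_to_cam"])@np.r_[P,1])[2];print("  diam",2*res[n,nm][1]*dep/c["fx"])
for nm,z in(("cap",.134),("lid",.09)): print(nm,z,[plane(W[n][0],res[n,nm][0],z).round(4) for n in W])
# trays (whole, cork + lip) in w2 / w1
for nm,n,s,r in(("jar","w1",(50,250),40),("jar","w2",(61,247),40),("tin","w1",(485,147),48),("tin","w2",(486,50),56)):
    c,im=W[n];q=blob(im,(4,70,60),(22,255,255),s,r);pts=np.array([plane(c,p,.005)[:2] for p in q[:,0].astype(float)],np.float32)
    print(nm,n,cv2.boundingRect(q),np.round(cv2.fitEllipse(pts)[0],4),np.round(cv2.fitEllipse(pts)[1],4))
c,im=W["w2"];q=blob(im,(4,70,60),(22,255,255),(400,240),66);pts=np.array([plane(c,p,.005)[:2] for p in q[:,0].astype(float)],np.float32)
print("sander",np.round(cv2.minAreaRect(pts)[0],4),cv2.minAreaRect(pts)[1:])
E
python3 m2.py
```

```text
w1 cap 249.1 254.1 R 26.5 (224, 230, 52, 51)Traceback (most recent call last):
  File "m2.py", line 13, in <module>
    q=max(cv2.findContours(m,0,1)[0],key=cv2.contourArea)
ValueError: max() iterable argument is empty
```

```bash
python3 - <<'E'
from h import *
for n,p in(("w1",(225,240)),("w1",(282,225)),("w2",(224,180)),("w2",(280,180)),("w1",(250,245)),("w2",(250,166)),("w2",(250,140)),("w2",(215,160))):
    im=load(n)[1];print(n,p,im[p[1],p[0]],cv2.cvtColor(im,cv2.COLOR_BGR2HSV)[p[1],p[0]])
E
sed -i 's/(60,70,20),(100,255,160)/(60,70,15),(90,255,120)/' m2.py; sed -i 's/(60,70,15)/(65,60,15)/' m2.py; python3 m2.py
```

```text
w1 (225, 240) [54 66 55] [58 46 66]
w1 (282, 225) [56 73 54] [63 66 73]
w2 (224, 180) [30 44 26] [ 67 104  44]
w2 (280, 180) [53 64 50] [66 56 64]
w1 (250, 245) [42 44 44] [30 12 44]
w2 (250, 166) [56 63 66] [21 39 66]
w2 (250, 140) [41 59 83] [ 13 129  83]
w2 (215, 160) [106 133 147] [ 20  71 147]
w1 cap 249.1 254.1 R 26.5 (224, 230, 52, 51)Traceback (most recent call last):
  File "m2.py", line 13, in <module>
    q=max(cv2.findContours(m,0,1)[0],key=cv2.contourArea)
ValueError: max() iterable argument is empty
```

```bash
sed -i 's/    hsv=cv2/    im=cv2.medianBlur(im,5);hsv=cv2/; s/(65,60,15),(90,255,120)/(45,40,15),(90,255,120)/; s/~cv2.inRange(hsv,(60,90,0)/~cv2.inRange(hsv,(45,40,0)/' m2.py; python3 m2.py
```

```text
w1 cap 249.0 255.8 R 25.5 (224, 231, 51, 50)
w1 lid 252.5 235.6 R 33.9 (219, 203, 68, 56)
w2 cap 247.4 197.7 R 27.1 (221, 171, 54, 54)
w2 lid 251.2 183.6 R 35.9 (216, 149, 71, 63)
cap [0.4744 0.0088 0.1255]
  diam 0.04514895562620268
  diam 0.04540909944904216
lid [0.4732 0.0119 0.0848]
  diam 0.0685360080172086
  diam 0.06917366991451711
cap 0.134 [array([0.4704, 0.0104, 0.134 ]), array([0.4724, 0.0102, 0.134 ])]
lid 0.09 [array([0.4711, 0.0125, 0.09  ]), array([0.4722, 0.0127, 0.09  ])]
jar w1 (21, 225, 59, 53) [ 0.4488 -0.2596] [0.0733 0.0766]
jar w2 (31, 222, 59, 53) [ 0.449  -0.2598] [0.0731 0.0765]
tin w1 (447, 99, 65, 96) [0.4798 0.297 ] [0.0776 0.1195]
tin w2 (444, 0, 68, 106) [0.4768 0.2965] [0.0764 0.1212]
sander [0.6514 0.1327] ((0.1313813030719757, 0.09406562894582748), 76.50957489013672)
```

{"name": "drive_tool", "arguments": {
  "offset": [
    [-0.05, -0.23, 0.4],
    [0, 0, 0.7],
    [0, 0, 0.7],
    [0, 0, 0.6],
    [0, 0, 0.5],
    [0, 0, 0.43],
    [0, 0, 0],
    [0, 0, 0],
    [0, 0, 0],
    [0, 0, 0]
  ],
  "turn": [
    [0, 0, 0],
    [0, 0, 0],
    [0, 0, 0],
    [0, 0, 0],
    [0, 0, 0],
    [0, 0, 0],
    [0, 0, 0],
    [0, 0, 0],
    [0, 0, 0],
    [0, 0, 0]
  ],
  "hand": [1, 1, 1, 1, 1, 1, 1, 0.8, 0.7, 0.6],
  "newtons": 40
}}

```text
time_s: 3.95
position: [0.4723, 0.01, 0.0986]
tool_rot: [[-0.884, 0.468, 0.001], [0.468, 0.884, -0.0], [-0.001, 0.0, -1.0]]
ft_force: [-0.9, 0.1, 0.2]
grip_width: 0.0514
gripper_force: 0.0
```

{"name": "drive_tool", "arguments": {
  "offset": [
    [0, 0, 0],
    [0, 0, 0],
    [0, 0, 0],
    [0, 0, 0],
    [0, 0, 0],
    [0, 0, 0],
    [0, 0, 0],
    [0, 0, 0],
    [0, 0, -0.05],
    [0, 0, -0.1]
  ],
  "turn": [
    [0, 0, 0],
    [0, 0, 0],
    [0, 0, 0],
    [0, 0, 0],
    [0, 0, 0],
    [0, 0, 0],
    [0, 0, 0],
    [0, 0, 0],
    [0, 0, 0],
    [0, 0, 0]
  ],
  "hand": [0.5, 0.45, 0.4, 0.3, 0.2, 0.2, 0.2, 0.2, 0.2, 0.2]
}}

```text
time_s: 5.2
position: [0.4719, 0.01, 0.1041]
tool_rot: [[-0.884, 0.468, -0.001], [0.468, 0.884, 0.0], [0.001, -0.0, -1.0]]
ft_force: [-0.7, 0.3, -0.7]
grip_width: 0.0437
gripper_force: 40.7
```

```bash
python3 - <<'E'
from h import *
plan((.449,-.260,.15),-40); snap("w3")
E
```

```text
t5.20 pos [0.4719 0.01   0.1041] yaw62.1 q6 -75 w0.0437 F [-0.7  0.3 -0.7] gf 40.7 tilt [-0.04  0.01]
  shift now-axes [-2.65 -6.23 -1.15] | turn -12.99 then shift [ 5.54 -3.9  -1.15]
```

View pics/w3.png

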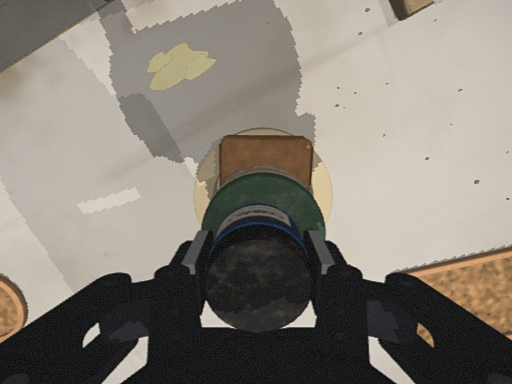

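The jar is held (43.7 mm), cap centre about (258,282), with lid and block undisturbed below. Carry it to its tray.

{"name": "drive_tool", "arguments": {
  "offset": [
    [0, 0, -0.4],
    [0, 0, -0.75],
    [-0.3, -0.6, 0],
    [-0.4, -0.9, 0],
    [-0.4, -1, 0],
    [-0.4, -1, 0],
    [-0.4, -1, 0],
    [-0.4, -1, 0],
    [-0.35, -0.73, 0],
    [0, 0, 0]
  ],
  "turn": [
    [0, 0, 0],
    [0, 0, 0],
    [0, 0, 0],
    [0, 0, 0],
    [0, 0, 0],
    [0, 0, 0],
    [0, 0, 0],
    [0, 0, 0],
    [0, 0, 0],
    [0, 0, 0]
  ],
  "hand": [0.2, 0.2, 0.2, 0.2, 0.2, 0.2, 0.2, 0.2, 0.2, 0.2]
}}

```text
time_s: 6.5
position: [0.4488, -0.2616, 0.1499]
tool_rot: [[-0.882, 0.471, -0.0], [0.471, 0.882, -0.0], [-0.0, -0.0, -1.0]]
ft_force: [-0.4, 0.1, -1.4]
grip_width: 0.0444
gripper_force: 40.9
```

```bash
python3 - <<'E'
from h import *
plan((.449,-.260,.03)); c,im=snap("w4"); z=observe()["position"][2]-.0086+.044
im=cv2.medianBlur(im,5)
m=cv2.inRange(im,(0,0,0),(62,62,62)); p=proj(c,np.r_[observe()["position"][:2],z]);print(p)
c3,_=load("w3");print("cap w3",plane(c3,(258,282),.1395))
q=blob(im,(4,70,50),(22,255,255),(256,250),120);print(cv2.boundingRect(q),cv2.contourArea(q))
E
```

```text
t6.50 pos [ 0.4488 -0.2616  0.1499] yaw61.9 q6 -105 w0.0444 F [-0.4  0.1 -1.4] gf 40.9 tilt [-0.   -0.01]
  shift now-axes [0.01 0.04 3.  ] | turn 0.0 then shift [0.01 0.04 3.  ]
[262.11135585 283.66054624]
cap w3 [0.47052444 0.01038573 0.1395    ]
(221, 143, 78, 69) 4051.5
```

View pics/w4.png

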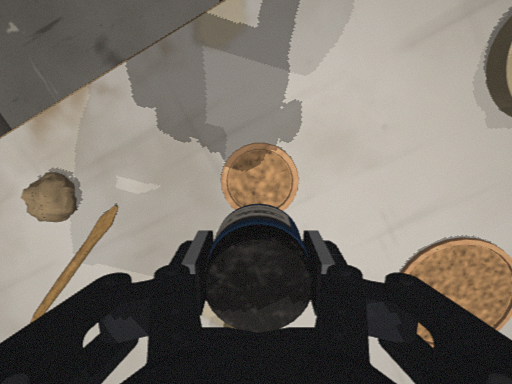

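The tray at (260,178) lies straight ahead under the held jar (258,282); wrist pose agrees. Lower.

{"name": "drive_tool", "arguments": {
  "offset": [
    [0, 0.04, 0.4],
    [0, 0, 0.6],
    [0, 0, 0.6],
    [0, 0, 0.6],
    [0, 0, 0.6],
    [0, 0, 0.4],
    [0, 0, 0.1],
    [0, 0, 0.05],
    [0, 0, 0.05],
    [0, 0, 0]
  ],
  "turn": [
    [0, 0, 0],
    [0, 0, 0],
    [0, 0, 0],
    [0, 0, 0],
    [0, 0, 0],
    [0, 0, 0],
    [0, 0, 0],
    [0, 0, 0],
    [0, 0, 0],
    [0, 0, 0]
  ],
  "hand": [0.2, 0.2, 0.2, 0.2, 0.2, 0.2, 0.2, 0.2, 0.2, 0.2]
}}

```text
time_s: 7.8
position: [0.45, -0.2584, 0.0144]
tool_rot: [[-0.884, 0.468, 0.0], [0.468, 0.884, -0.0], [-0.001, -0.0, -1.0]]
ft_force: [0.3, -0.6, -0.3]
grip_width: 0.0441
gripper_force: 40.9
```

```bash
python3 - <<'E'
from h import *
plan((.449,-.260,.0116))
E
```

```text
t7.80 pos [ 0.45   -0.2584  0.0144] yaw62.1 q6 -105 w0.0441 F [ 0.3 -0.6 -0.3] gf 40.9 tilt [ 0.02 -0.02]
  shift now-axes [ 0.   -0.05  0.07] | turn 0.0 then shift [ 0.   -0.05  0.07]
```

{"name": "drive_tool", "arguments": {
  "offset": [
    [0, -0.04, 0.02],
    [0, 0, 0.02],
    [0, 0, 0.02],
    [0, 0, 0.02],
    [0, 0, 0],
    [0, 0, 0],
    [0, 0, 0],
    [0, 0, 0],
    [0, 0, 0],
    [0, 0, 0]
  ],
  "turn": [
    [0, 0, 0],
    [0, 0, 0],
    [0, 0, 0],
    [0, 0, 0],
    [0, 0, 0],
    [0, 0, 0],
    [0, 0, 0],
    [0, 0, 0],
    [0, 0, 0],
    [0, 0, 0]
  ],
  "hand": [0.2, 0.2, 0.2, 0.2, 0.2, 0.2, 0.2, 0.2, 0.2, 0.2]
}}

```text
time_s: 9.05
position: [0.4491, -0.26, 0.0126]
tool_rot: [[-0.884, 0.468, 0.001], [0.468, 0.884, -0.001], [-0.001, -0.001, -1.0]]
ft_force: [-4.9, 3.4, 18.8]
grip_width: 0.0443
gripper_force: 42.8
```

Contact. Ease, open gently, rise.

{"name": "drive_tool", "arguments": {
  "offset": [
    [0, 0, -0.02],
    [0, 0, 0],
    [0, 0, 0],
    [0, 0, 0],
    [0, 0, 0],
    [0, 0, -0.3],
    [0, 0, -0.7],
    [0, 0, -0.8],
    [0, 0, -1],
    [0, 0, -1]
  ],
  "turn": [
    [0, 0, 0],
    [0, 0, 0],
    [0, 0, 0],
    [0, 0, 0],
    [0, 0, 0],
    [0, 0, 0],
    [0, 0, 0],
    [0, 0, 0],
    [0, 0, 0],
    [0, 0, 0]
  ],
  "hand": [0.2, 0.54, 0.58, 0.65, 0.8, 0.9, 1, 1, 1, 1]
}}

```text
time_s: 10.3
position: [0.4489, -0.2596, 0.1659]
tool_rot: [[-0.884, 0.468, 0.0], [0.468, 0.884, -0.0], [-0.001, -0.0, -1.0]]
ft_force: [0.6, 0.1, 0.1]
grip_width: 0.0856
gripper_force: 0.0
```

```bash
python3 - <<'E'
from h import *
plan((.472,.0125,.16)); c,im=snap("w5"); im=cv2.medianBlur(im,5)
k=cv2.inRange(im,(0,0,0),(62,62,62));p=proj(c,(.449,-.26,.047));print("expected cap",p)
w=np.zeros_like(k);cv2.circle(w,tuple(map(int,p)),50,255,-1);q=max(cv2.findContours(k&w,0,1)[0],key=cv2.contourArea)
(x,y),R=cv2.minEnclosingCircle(q);print(x,y,R,plane(c,(x,y),.047))
q=blob(im,(4,70,60),(22,255,255),proj(c,(.449,-.26,.005)),75);e=cv2.convexHull(q);pts=np.array([plane(c,t,.007)[:2] for t in e[:,0].astype(float)],np.float32);print("tray",cv2.minEnclosingCircle(pts),cv2.fitEllipse(pts)[:2])
E
```

```text
t10.30 pos [ 0.4489 -0.2596  0.1659] yaw62.1 q6 -105 w0.0856 F [0.6 0.1 0.1] gf 0.0 tilt [ 0.03 -0.03]
  shift now-axes [2.68 6.28 0.14] | turn 0.0 then shift [2.68 6.28 0.14]
expected cap [258.10512582 188.78266532]
257.58099365234375 186.98753356933594 27.135581970214844 [ 0.44735386 -0.2596483   0.047     ]
tray ((0.4482053518295288, -0.2602788507938385), 0.037477463483810425) ((0.4481698274612427, -0.26035651564598083), (0.07381695508956909, 0.07436501234769821))
```

The jar stands centred in its tray (about 1 mm off). Back to the stack.

{"name": "drive_tool", "arguments": {
  "offset": [
    [0.2, 0.58, 0],
    [0.4, 0.9, 0],
    [0.4, 0.95, 0],
    [0.4, 0.95, 0],
    [0.4, 0.95, 0],
    [0.4, 0.95, 0],
    [0.4, 0.7, 0],
    [0.08, 0.3, 0],
    [0, 0, 0],
    [0, 0, 0]
  ],
  "turn": [
    [0, 0, 0],
    [0, 0, 0],
    [0, 0, 0],
    [0, 0, 0],
    [0, 0, 0],
    [0, 0, 0],
    [0, 0, 0],
    [0, 0, 0],
    [0, 0, 0],
    [0, 0, 0]
  ],
  "hand": [1, 1, 1, 1, 1, 1, 1, 1, 1, 1]
}}

```text
time_s: 11.6
position: [0.4722, 0.0114, 0.1638]
tool_rot: [[-0.883, 0.469, 0.0], [0.469, 0.883, -0.0], [-0.0, -0.0, -1.0]]
ft_force: [0.5, -0.4, 0.2]
grip_width: 0.0853
gripper_force: 0.0
```

```bash
python3 - <<'E'
from h import *
c,im=snap("w6"); im=cv2.medianBlur(im,5)
p=proj(c,(.472,.0125,.09));q=blob(im,(45,35,15),(95,255,140),p,75)
(x,y),R=cv2.minEnclosingCircle(q);print(p,x,y,R,cv2.boundingRect(q));P=plane(c,(x,y),.09);print(P)
l=np.array([plane(c,t,.09)[:2] for t in q[:,0].astype(float)],np.float32);print(cv2.fitEllipse(l))
plan(P+[0,0,-.03]);plan((P[0],P[1],.065))
E
```

```text
[259.69488729 202.76145494] 259.6078796386719 202.1392059326172 46.200103759765625 (214, 158, 92, 90)
[0.47154889 0.01266611 0.09      ]
((0.47285300493240356, 0.01203111745417118), (0.06693024188280106, 0.06820255517959595), 64.59685516357422)
t11.65 pos [0.4721 0.0114 0.1637] yaw62.0 q6 -75 w0.0854 F [ 0.7 -1.1  0. ] gf 0.0 tilt [-0.   -0.01]
  shift now-axes [0.03 0.02 2.59] | turn 0.0 then shift [0.03 0.02 2.59]
t11.65 pos [0.4721 0.0114 0.1637] yaw62.0 q6 -75 w0.0854 F [ 0.7 -1.1  0. ] gf 0.0 tilt [-0.   -0.01]
  shift now-axes [0.03 0.02 2.47] | turn 0.0 then shift [0.03 0.02 2.47]
```

View pics/w6.png

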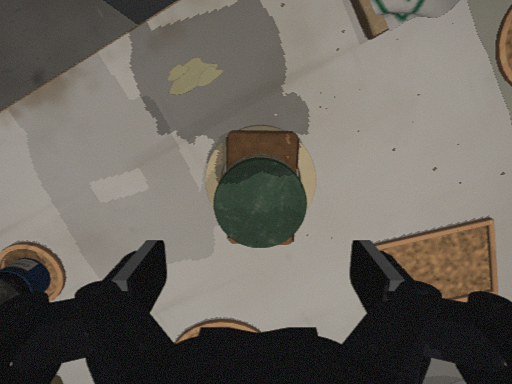

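The tin's lid at (260,202), radius 46 px, matches 68–70 mm at 90 mm height; the block's sides are upright in the picture. Grasp the tin.

{"name": "drive_tool", "arguments": {
  "offset": [
    [0.03, 0.02, 0.4],
    [0, 0, 0.6],
    [0, 0, 0.6],
    [0, 0, 0.5],
    [0, 0, 0.4],
    [0, 0, 0.24],
    [0, 0, 0],
    [0, 0, 0],
    [0, 0, 0],
    [0, 0, 0]
  ],
  "turn": [
    [0, 0, 0],
    [0, 0, 0],
    [0, 0, 0],
    [0, 0, 0],
    [0, 0, 0],
    [0, 0, 0],
    [0, 0, 0],
    [0, 0, 0],
    [0, 0, 0],
    [0, 0, 0]
  ],
  "hand": [1, 1, 1, 1, 1, 1, 1, 1, 0.9, 0.85]
}}

```text
time_s: 12.9
position: [0.4715, 0.0136, 0.0545]
tool_rot: [[-0.884, 0.468, 0.001], [0.468, 0.884, -0.0], [-0.001, 0.0, -1.0]]
ft_force: [0.2, -0.4, -1.5]
grip_width: 0.0722
gripper_force: 0.0
```

{"name": "drive_tool", "arguments": {
  "offset": [
    [0, 0, 0],
    [0, 0, 0],
    [0, 0, 0],
    [0, 0, 0],
    [0, 0, 0],
    [0, 0, 0],
    [0, 0, -0.05],
    [0, 0, -0.1],
    [0, 0, 0],
    [0, 0, 0]
  ],
  "turn": [
    [0, 0, 0],
    [0, 0, 0],
    [0, 0, 0],
    [0, 0, 0],
    [0, 0, 0],
    [0, 0, 0],
    [0, 0, 0],
    [0, 0, 0],
    [0, 0, 0],
    [0, 0, 0]
  ],
  "hand": [0.82, 0.8, 0.75, 0.7, 0.6, 0.5, 0.5, 0.5, 0.5, 0.5]
}}

```text
time_s: 14.15
position: [0.4713, 0.0136, 0.0601]
tool_rot: [[-0.884, 0.468, -0.0], [0.468, 0.884, 0.0], [0.0, -0.0, -1.0]]
ft_force: [1.0, -0.9, -1.1]
grip_width: 0.0689
gripper_force: 45.4
```

```bash
python3 - <<'E'
from h import *
plan((.481,.308,.12)); c,im=snap("w7"); im=cv2.medianBlur(im,5)
z=observe()["position"][2]+.036; s=observe()["position"];p=proj(c,(s[0],s[1],z));q=blob(im,(45,35,15),(95,255,140),p,110)
(x,y),R=cv2.minEnclosingCircle(q);print(p,x,y,R,cv2.boundingRect(q),plane(c,(x,y),z))
E
```

```text
t14.15 pos [0.4713 0.0136 0.0601] yaw62.1 q6 -75 w0.0689 F [ 1.  -0.9 -1.1] gf 45.4 tilt [-0.01  0.  ]
  shift now-axes [ 3.23  6.62 -1.5 ] | turn 0.0 then shift [ 3.23  6.62 -1.5 ]
[258.84657722 286.01932238] 256.0 287.5 90.61052703857422 (166, 203, 181, 138) [0.47130131 0.01236391 0.09604242]
```

View pics/w7.png

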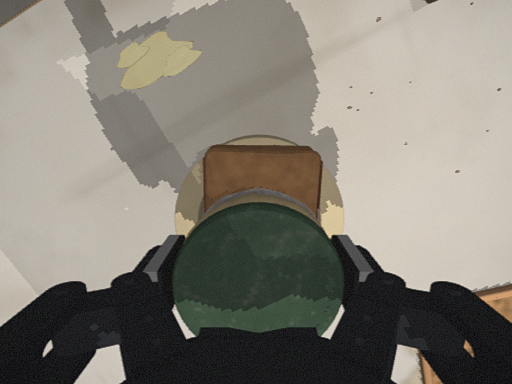

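The tin is held (lid centred about (258,287)), and the block stays below. Carry it to the tin tray.

{"name": "drive_tool", "arguments": {
  "offset": [
    [0, 0, -0.6],
    [0, 0, -0.9],
    [0.3, 0.6, 0],
    [0.4, 0.9, 0],
    [0.45, 0.95, 0],
    [0.5, 1, 0],
    [0.5, 1, 0],
    [0.5, 1, 0],
    [0.4, 0.8, 0],
    [0.18, 0.37, 0]
  ],
  "turn": [
    [0, 0, 0],
    [0, 0, 0],
    [0, 0, 0],
    [0, 0, 0],
    [0, 0, 0],
    [0, 0, 0],
    [0, 0, 0],
    [0, 0, 0],
    [0, 0, 0],
    [0, 0, 0]
  ],
  "hand": [0.5, 0.5, 0.5, 0.5, 0.5, 0.5, 0.5, 0.5, 0.5, 0.5]
}}

```text
time_s: 15.45
position: [0.4807, 0.3096, 0.1197]
tool_rot: [[-0.884, 0.467, -0.001], [0.467, 0.884, -0.0], [0.0, -0.0, -1.0]]
ft_force: [-0.0, -0.6, -0.7]
grip_width: 0.0688
gripper_force: 46.0
```

```bash
python3 - <<'E'
from h import *
plan((.481,.308,.0065)); c,im=snap("w8")
im=cv2.medianBlur(im,5)
print("tray expected px",proj(c,(.481,.308,.003)))
E
```

```text
t15.45 pos [0.4807 0.3096 0.1197] yaw62.2 q6 -41 w0.0688 F [-0.  -0.6 -0.7] gf 46.0 tilt [-0.03 -0.01]
  shift now-axes [-0.03 -0.03  2.83] | turn 0.0 then shift [-0.03 -0.03  2.83]
tray expected px [257.02965109 190.29255446]
```

View pics/w8.png

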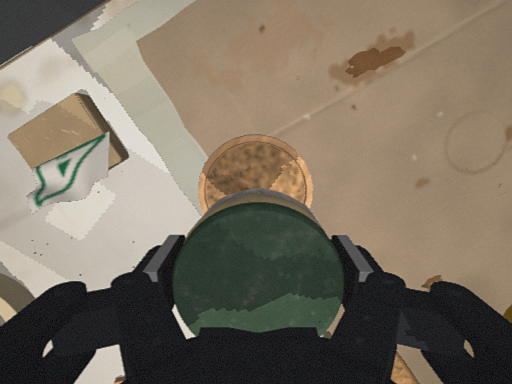

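The tray's outline (199–314, top 134) is centred at column 257 as expected. Lower.

{"name": "drive_tool", "arguments": {
  "offset": [
    [-0.02, -0.03, 0.4],
    [0, 0, 0.6],
    [0, 0, 0.6],
    [0, 0, 0.5],
    [0, 0, 0.4],
    [0, 0, 0.2],
    [0, 0, 0.08],
    [0, 0, 0],
    [0, 0, 0],
    [0, 0, 0]
  ],
  "turn": [
    [0, 0, 0],
    [0, 0, 0],
    [0, 0, 0],
    [0, 0, 0],
    [0, 0, 0],
    [0, 0, 0],
    [0, 0, 0],
    [0, 0, 0],
    [0, 0, 0],
    [0, 0, 0]
  ],
  "hand": [0.5, 0.5, 0.5, 0.5, 0.5, 0.5, 0.5, 0.5, 0.5, 0.5]
}}

```text
time_s: 16.75
position: [0.4814, 0.3068, 0.0093]
tool_rot: [[-0.884, 0.468, 0.001], [0.468, 0.884, 0.0], [-0.001, 0.001, -1.0]]
ft_force: [-0.6, 0.6, -1.1]
grip_width: 0.0687
gripper_force: 46.0
```

```bash
python3 - <<'E'
from h import *
plan((.481,.308,.0025)); c,_=load("w8")
for y0 in(.481,.485):
  P=np.array([y0,.308,.007])+.05*np.array([-.884,.467,0]);print("top edge px",proj(c,P))
E
```

```text
t16.75 pos [0.4814 0.3068 0.0093] yaw62.1 q6 -41 w0.0687 F [-0.6  0.6 -1.1] gf 46.0 tilt [0.04 0.01]
  shift now-axes [0.02 0.02 0.17] | turn 0.0 then shift [0.02 0.02 0.17]
top edge px [257.0435227  132.13662788]
top edge px [259.32489437 136.53841544]
```

{"name": "drive_tool", "arguments": {
  "offset": [
    [0, 0, 0.03],
    [0, 0, 0.02],
    [0, 0, 0.02],
    [0, 0, 0.02],
    [0, 0, 0],
    [0, 0, 0],
    [0, 0, 0],
    [0, 0, 0],
    [0, 0, 0],
    [0, 0, 0]
  ],
  "turn": [
    [0, 0, 0],
    [0, 0, 0],
    [0, 0, 0],
    [0, 0, 0],
    [0, 0, 0],
    [0, 0, 0],
    [0, 0, 0],
    [0, 0, 0],
    [0, 0, 0],
    [0, 0, 0]
  ],
  "hand": [0.5, 0.5, 0.5, 0.5, 0.5, 0.5, 0.5, 0.5, 0.5, 0.5]
}}

```text
time_s: 18.0
position: [0.4813, 0.3067, 0.0053]
tool_rot: [[-0.884, 0.468, -0.0], [0.468, 0.884, -0.0], [0.0, -0.0, -1.0]]
ft_force: [0.0, -0.2, -0.9]
grip_width: 0.0687
gripper_force: 46.0
```

{"name": "drive_tool", "arguments": {
  "offset": [
    [0, 0.02, 0.02],
    [0, 0, 0.02],
    [0, 0, 0.02],
    [0, 0, 0.01],
    [0, 0, 0],
    [0, 0, 0],
    [0, 0, 0],
    [0, 0, 0],
    [0, 0, 0],
    [0, 0, 0]
  ],
  "turn": [
    [0, 0, 0],
    [0, 0, 0],
    [0, 0, 0],
    [0, 0, 0],
    [0, 0, 0],
    [0, 0, 0],
    [0, 0, 0],
    [0, 0, 0],
    [0, 0, 0],
    [0, 0, 0]
  ],
  "hand": [0.5, 0.5, 0.5, 0.5, 0.5, 0.5, 0.5, 0.5, 0.5, 0.5]
}}

```text
time_s: 19.25
position: [0.4817, 0.3074, 0.0033]
tool_rot: [[-0.884, 0.468, 0.0], [0.468, 0.884, 0.0], [-0.0, 0.0, -1.0]]
ft_force: [-2.4, -0.7, 7.4]
grip_width: 0.0686
gripper_force: 46.8
```

Contact. Release and rise.

{"name": "drive_tool", "arguments": {
  "offset": [
    [0, 0, 0],
    [0, 0, 0],
    [0, 0, 0],
    [0, 0, 0],
    [0, 0, 0],
    [0, 0, -0.4],
    [0, 0, -0.7],
    [0, 0, -0.9],
    [0, 0, -1],
    [0, 0, -1]
  ],
  "turn": [
    [0, 0, 0],
    [0, 0, 0],
    [0, 0, 0],
    [0, 0, 0],
    [0, 0, 0],
    [0, 0, 0],
    [0, 0, 0],
    [0, 0, 0],
    [0, 0, 0],
    [0, 0, 0]
  ],
  "hand": [0.83, 0.88, 0.93, 1, 1, 1, 1, 1, 1, 1]
}}

```text
time_s: 20.5
position: [0.4815, 0.3073, 0.1651]
tool_rot: [[-0.884, 0.468, 0.001], [0.468, 0.884, 0.0], [-0.001, 0.001, -1.0]]
ft_force: [0.5, -0.1, 0.2]
grip_width: 0.0854
gripper_force: 0.0
```

```bash
python3 - <<'E'
from h import *
plan((.472,.0125,.16)); c,im=snap("w9"); im=cv2.medianBlur(im,5)
p=proj(c,(.481,.308,.038));q=blob(im,(45,35,15),(95,255,140),p,60)
(x,y),R=cv2.minEnclosingCircle(q);print(p,x,y,R,plane(c,(x,y),.038))
q=blob(im,(4,80,70),(22,255,255),proj(c,(.481,.308,.005)),75);e=cv2.convexHull(q);pts=np.array([plane(c,t,.007)[:2] for t in e[:,0].astype(float)],np.float32);print("tray",cv2.minEnclosingCircle(pts),cv2.fitEllipse(pts)[:2])
E
```

```text
t20.50 pos [0.4815 0.3073 0.1651] yaw62.1 q6 -41 w0.0854 F [ 0.5 -0.1  0.2] gf 0.0 tilt [0.06 0.02]
  shift now-axes [-3.24 -6.62  0.12] | turn 0.0 then shift [-3.24 -6.62  0.12]
[258.72165267 185.47785639] 257.8978271484375 187.81988525390625 37.79377365112305 [0.4825756 0.306327  0.038    ]
tray ((0.4807574152946472, 0.3062953054904938), 0.04979613795876503) ((0.4807669222354889, 0.30639344453811646), (0.09831889718770981, 0.09896965324878693))
```

{"name": "drive_tool", "arguments": {
  "offset": [
    [-0.3, -0.6, 0],
    [-0.4, -0.9, 0],
    [-0.45, -0.95, 0],
    [-0.45, -0.95, 0],
    [-0.45, -0.95, 0],
    [-0.45, -0.95, 0],
    [-0.4, -0.8, 0],
    [-0.3, -0.5, 0],
    [0, 0, 0],
    [0, 0, 0]
  ],
  "turn": [
    [0, 0, 0],
    [0, 0, 0],
    [0, 0, 0],
    [0, 0, 0],
    [0, 0, 0],
    [0, 0, 0],
    [0, 0, 0],
    [0, 0, 0],
    [0, 0, 0],
    [0, 0, 0]
  ],
  "hand": [1, 1, 1, 1, 1, 1, 1, 1, 1, 1]
}}

```text
time_s: 21.8
position: [0.471, 0.0148, 0.1629]
tool_rot: [[-0.884, 0.468, 0.0], [0.468, 0.884, 0.0], [-0.0, 0.0, -1.0]]
ft_force: [0.9, 0.0, 0.2]
grip_width: 0.0853
gripper_force: 0.0
```

```bash
cat > m3.py <<'E'
from h import *
import sys
c,im=snap(sys.argv[1]); im=cv2.medianBlur(im,5)
p=proj(c,(.472,.0125,.055));q=blob(im,(3,85,35),(17,255,130),p,110)
l=np.array([plane(c,t,.055)[:2] for t in q[:,0].astype(float)],np.float32);r=cv2.minAreaRect(l);print(p,cv2.boundingRect(q),r)
plan((*r[0],.03))
E
python3 m3.py w10
```

```text
[256.57541421 193.89212655] (222, 133, 74, 115) ((0.4716426730155945, 0.01386994868516922), (0.06041426211595535, 0.09929520636796951), 60.885372161865234)
t21.85 pos [0.471  0.015  0.1628] yaw62.1 q6 -75 w0.0855 F [ 0.2  0.4 -0.1] gf 0.0 tilt [0.02 0.  ]
  shift now-axes [-0.03 -0.02  3.32] | turn 0.0 then shift [-0.03 -0.02  3.32]
```

View pics/w10.png

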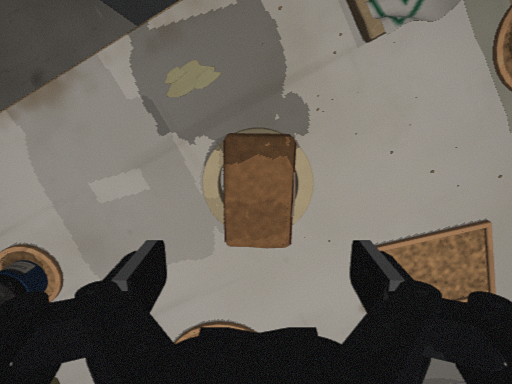

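The tin is centred in its tray. The block shows at (222–296, 133–248), 60×99 mm at 55 mm height, yaw 61°. Grasp it.

{"name": "drive_tool", "arguments": {
  "offset": [
    [-0.03, -0.02, 0.4],
    [0, 0, 0.7],
    [0, 0, 0.7],
    [0, 0, 0.7],
    [0, 0, 0.5],
    [0, 0, 0.3],
    [0, 0, 0.14],
    [0, 0, 0],
    [0, 0, 0],
    [0, 0, 0]
  ],
  "turn": [
    [0, 0, 0.18],
    [0, 0, 0],
    [0, 0, 0],
    [0, 0, 0],
    [0, 0, 0],
    [0, 0, 0],
    [0, 0, 0],
    [0, 0, 0],
    [0, 0, 0],
    [0, 0, 0]
  ],
  "hand": [1, 1, 1, 1, 1, 1, 1, 1, 0.85, 0.77]
}}

```text
time_s: 23.1
position: [0.4721, 0.0129, 0.0254]
tool_rot: [[-0.875, 0.485, 0.001], [0.485, 0.875, -0.0], [-0.001, 0.0, -1.0]]
ft_force: [-0.6, -0.5, 0.1]
grip_width: 0.0659
gripper_force: 0.0
```

{"name": "drive_tool", "arguments": {
  "offset": [
    [0, 0, 0],
    [0, 0, 0],
    [0, 0, 0],
    [0, 0, 0],
    [0, 0, 0],
    [0, 0, 0],
    [0, 0, -0.05],
    [0, 0, -0.2],
    [0, 0, -0.3],
    [0, 0, 0]
  ],
  "turn": [
    [0, 0, 0],
    [0, 0, 0],
    [0, 0, 0],
    [0, 0, 0],
    [0, 0, 0],
    [0, 0, 0],
    [0, 0, 0],
    [0, 0, 0],
    [0, 0, 0],
    [0, 0, 0]
  ],
  "hand": [0.73, 0.7, 0.65, 0.6, 0.5, 0.4, 0.4, 0.4, 0.4, 0.4]
}}

```text
time_s: 24.35
position: [0.4724, 0.0128, 0.048]
tool_rot: [[-0.875, 0.485, 0.002], [0.485, 0.875, -0.001], [-0.002, 0.001, -1.0]]
ft_force: [-0.5, 0.0, -0.5]
grip_width: 0.0587
gripper_force: 43.0
```

```bash
python3 - <<'E'
from h import *
c,im=snap("w11"); im=cv2.medianBlur(im,5); s=observe();z=s["position"][2]+.030
q=blob(im,(3,85,35),(17,255,130),(258,270),150)
l=np.array([plane(c,t,z)[:2] for t in q[:,0].astype(float)],np.float32);print(cv2.minAreaRect(l),cv2.boundingRect(q))
plan((.6525,.1328,.12),-13.6)
E
```

```text
((0.4622045159339905, 0.018414191901683807), (0.058407120406627655, 0.08012837916612625), 61.050682067871094) (183, 151, 153, 186)
t24.40 pos [0.4721 0.0128 0.0475] yaw61.0 q6 -74 w0.0588 F [-0.3 -0.4 -1. ] gf 43.0 tilt [ 0.07 -0.02]
  shift now-axes [-2.49  4.81 -1.81] | turn 12.43 then shift [ 3.98  3.68 -1.81]
```

View pics/w11.png

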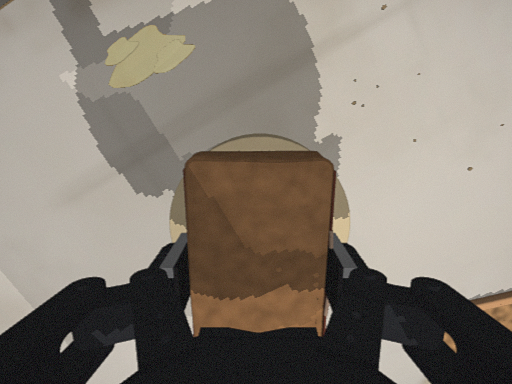

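The block is held (centred within 1 mm). Lift, turn +74.6°, then shift to its tray.

{"name": "drive_tool", "arguments": {
  "offset": [
    [0, 0, -0.8],
    [0, 0, -1],
    [0, 0, 0],
    [0, 0, 0],
    [0, 0, 0],
    [0, 0, 0],
    [0, 0, 0],
    [0, 0, 0],
    [0, 0, 0],
    [0, 0, 0]
  ],
  "turn": [
    [0, 0, 0],
    [0, 0, 0.5],
    [0, 0, 1],
    [0, 0, 1],
    [0, 0, 1],
    [0, 0, 1],
    [0, 0, 1],
    [0, 0, 1],
    [0, 0, 1],
    [0, 0, 1]
  ],
  "hand": [0.4, 0.4, 0.4, 0.4, 0.4, 0.4, 0.4, 0.4, 0.4, 0.4]
}}

```text
time_s: 25.65
position: [0.4716, 0.0129, 0.1187]
tool_rot: [[-0.17, 0.985, -0.001], [0.985, 0.17, 0.0], [0.0, -0.001, -1.0]]
ft_force: [-0.7, 0.1, -0.9]
grip_width: 0.0587
gripper_force: 43.4
```

{"name": "drive_tool", "arguments": {
  "offset": [
    [0, 0, 0],
    [0, 0, 0],
    [0, 0, 0],
    [0, 0, 0],
    [0.5, 0.5, 0],
    [0.9, 0.8, 0],
    [0.9, 0.8, 0],
    [0.9, 0.8, 0],
    [0.6, 0.6, 0],
    [0, 0, 0]
  ],
  "turn": [
    [0, 0, 1],
    [0, 0, 1],
    [0, 0, 1],
    [0, 0, 0.93],
    [0, 0, 0],
    [0, 0, 0],
    [0, 0, 0],
    [0, 0, 0],
    [0, 0, 0],
    [0, 0, 0]
  ],
  "hand": [0.4, 0.4, 0.4, 0.4, 0.4, 0.4, 0.4, 0.4, 0.4, 0.4]
}}

```text
time_s: 26.9
position: [0.6444, 0.1289, 0.1177]
tool_rot: [[0.233, 0.972, -0.001], [0.972, -0.233, 0.0], [-0.0, -0.001, -1.0]]
ft_force: [-0.9, 0.2, -0.3]
grip_width: 0.059
gripper_force: 43.5
```

```bash
python3 - <<'E'
from h import *
plan((.6525,.1328,.009),-13.6); c,im=snap("w12")
E
```

```text
t26.90 pos [0.6444 0.1289 0.1177] yaw-13.5 q6 14 w0.0590 F [-0.9  0.2 -0.3] gf 43.5 tilt [-0.04  0.  ]
  shift now-axes [0.14 0.18 2.72] | turn 0.02 then shift [0.14 0.18 2.72]
```

View pics/w12.png

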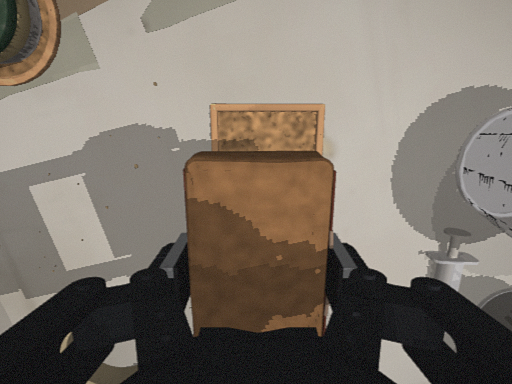

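The tray (top edge 210–325 at row 104) is parallel with the block and about 7 mm to the right, as computed. Shift and lower.

{"name": "drive_tool", "arguments": {
  "offset": [
    [0.14, 0.18, 0.3],
    [0, 0, 0.6],
    [0, 0, 0.6],
    [0, 0, 0.5],
    [0, 0, 0.4],
    [0, 0, 0.2],
    [0, 0, 0.1],
    [0, 0, 0],
    [0, 0, 0],
    [0, 0, 0]
  ],
  "turn": [
    [0, 0, 0],
    [0, 0, 0],
    [0, 0, 0],
    [0, 0, 0],
    [0, 0, 0],
    [0, 0, 0],
    [0, 0, 0],
    [0, 0, 0],
    [0, 0, 0],
    [0, 0, 0]
  ],
  "hand": [0.4, 0.4, 0.4, 0.4, 0.4, 0.4, 0.4, 0.4, 0.4, 0.4]
}}

```text
time_s: 28.2
position: [0.6521, 0.1316, 0.0114]
tool_rot: [[0.235, 0.972, 0.001], [0.972, -0.235, 0.0], [0.0, 0.001, -1.0]]
ft_force: [0.2, -0.4, -0.4]
grip_width: 0.0589
gripper_force: 43.5
```

```bash
python3 - <<'E'
from h import *
plan((.6525,.1328,.004),-13.6)
E
```

```text
t28.20 pos [0.6521 0.1316 0.0114] yaw-13.6 q6 15 w0.0589 F [ 0.2 -0.4 -0.4] gf 43.5 tilt [0.05 0.  ]
  shift now-axes [0.03 0.   0.18] | turn 0.0 then shift [0.03 0.   0.18]
```

{"name": "drive_tool", "arguments": {
  "offset": [
    [0.03, 0, 0.05],
    [0, 0, 0.03],
    [0, 0, 0.03],
    [0, 0, 0.02],
    [0, 0, 0.02],
    [0, 0, 0.01],
    [0, 0, 0],
    [0, 0, 0],
    [0, 0, 0],
    [0, 0, 0]
  ],
  "turn": [
    [0, 0, 0],
    [0, 0, 0],
    [0, 0, 0],
    [0, 0, 0],
    [0, 0, 0],
    [0, 0, 0],
    [0, 0, 0],
    [0, 0, 0],
    [0, 0, 0],
    [0, 0, 0]
  ],
  "hand": [0.4, 0.4, 0.4, 0.4, 0.4, 0.4, 0.4, 0.4, 0.4, 0.4]
}}

```text
time_s: 29.45
position: [0.6522, 0.1327, 0.0045]
tool_rot: [[0.235, 0.972, -0.0], [0.972, -0.235, 0.0], [0.0, -0.0, -1.0]]
ft_force: [-0.3, -0.6, -0.6]
grip_width: 0.0588
gripper_force: 43.5
```

{"name": "drive_tool", "arguments": {
  "offset": [
    [0, 0, 0.02],
    [0, 0, 0.02],
    [0, 0, 0.01],
    [0, 0, 0],
    [0, 0, 0],
    [0, 0, 0],
    [0, 0, 0],
    [0, 0, 0],
    [0, 0, 0],
    [0, 0, 0]
  ],
  "turn": [
    [0, 0, 0],
    [0, 0, 0],
    [0, 0, 0],
    [0, 0, 0],
    [0, 0, 0],
    [0, 0, 0],
    [0, 0, 0],
    [0, 0, 0],
    [0, 0, 0],
    [0, 0, 0]
  ],
  "hand": [0.4, 0.4, 0.4, 0.4, 0.4, 0.4, 0.4, 0.4, 0.4, 0.4]
}}

```text
time_s: 30.7
position: [0.6523, 0.1327, 0.0044]
tool_rot: [[0.235, 0.972, 0.001], [0.972, -0.235, -0.0], [0.0, 0.001, -1.0]]
ft_force: [-4.9, -0.7, 12.4]
grip_width: 0.0588
gripper_force: 45.1
```

Contact. Release and rise.

{"name": "drive_tool", "arguments": {
  "offset": [
    [0, 0, -0.01],
    [0, 0, 0],
    [0, 0, 0],
    [0, 0, 0],
    [0, 0, 0],
    [0, 0, -0.4],
    [0, 0, -0.7],
    [0, 0, -0.9],
    [0, 0, -1],
    [0, 0, -1]
  ],
  "turn": [
    [0, 0, 0],
    [0, 0, 0],
    [0, 0, 0],
    [0, 0, 0],
    [0, 0, 0],
    [0, 0, 0],
    [0, 0, 0],
    [0, 0, 0],
    [0, 0, 0],
    [0, 0, 0]
  ],
  "hand": [0.72, 0.77, 0.82, 0.9, 1, 1, 1, 1, 1, 1]
}}

```text
time_s: 31.95
position: [0.6521, 0.1327, 0.1656]
tool_rot: [[0.235, 0.972, 0.001], [0.972, -0.235, 0.0], [0.0, 0.001, -1.0]]
ft_force: [-0.3, 0.1, -0.7]
grip_width: 0.0854
gripper_force: 0.0
```

```bash
python3 - <<'E'
from h import *
plan((.47,.016,.16)); c,im=snap("w13"); im=cv2.medianBlur(im,5)
q=blob(im,(4,70,60),(22,255,255),proj(c,(.6525,.1328,.01)),110);print(cv2.boundingRect(q))
l=np.array([plane(c,t,.007)[:2] for t in q[:,0].astype(float)],np.float32);print(cv2.minAreaRect(l))
E
```

```text
t31.95 pos [0.6521 0.1327 0.1656] yaw-13.6 q6 15 w0.0854 F [-0.3  0.1 -0.7] gf 0.0 tilt [0.07 0.  ]
  shift now-axes [-3.9  -3.74  0.13] | turn 0.0 then shift [-3.9  -3.74  0.13]
(210, 111, 97, 128)
((0.6521841287612915, 0.1329813450574875), (0.12949609756469727, 0.09208507835865021), 76.4173355102539)
```

View pics/w13.png

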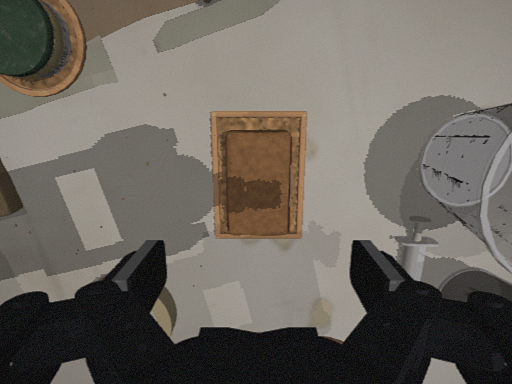

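The block lies in its tray (210–307, 111–239), parallel to it, with the tilt of view accounting for the uneven gaps. Now to the tape roll; I have no picture views left, so it's numbers only from here.

{"name": "drive_tool", "arguments": {
  "offset": [
    [-0.4, -0.4, 0],
    [-0.7, -0.7, 0],
    [-0.8, -0.75, 0],
    [-0.8, -0.75, 0],
    [-0.7, -0.7, 0],
    [-0.5, -0.44, 0],
    [0, 0, 0],
    [0, 0, 0],
    [0, 0, 0],
    [0, 0, 0]
  ],
  "turn": [
    [0, 0, 0],
    [0, 0, 0],
    [0, 0, 0],
    [0, 0, 0],
    [0, 0, 0],
    [0, 0, 0],
    [0, 0, 0],
    [0, 0, 0],
    [0, 0, 0],
    [0, 0, 0]
  ],
  "hand": [1, 1, 1, 0.8, 0.7, 0.6, 0.6, 0.6, 0.6, 0.6],
  "newtons": 60
}}

```text
time_s: 33.25
position: [0.4705, 0.0165, 0.1628]
tool_rot: [[0.234, 0.972, -0.0], [0.972, -0.234, 0.0], [0.0, -0.0, -1.0]]
ft_force: [0.2, 0.2, -0.1]
grip_width: 0.0514
gripper_force: 0.0
```

```bash
cat > m4.py <<'E'
from h import *
c,im=snap("w14");im=cv2.medianBlur(im,5);hsv=cv2.cvtColor(im,cv2.COLOR_BGR2HSV)
p=proj(c,(.472,.014,.024));print("exp",p)
m=cv2.inRange(hsv,(14,42,60),(32,110,255));w=np.zeros_like(m);cv2.circle(w,tuple(map(int,p)),85,255,-1);m&=w
m=cv2.morphologyEx(m,cv2.MORPH_OPEN,np.ones((3,3)))
K,H=cv2.findContours(m,cv2.RETR_CCOMP,cv2.CHAIN_APPROX_NONE)
for k,h in zip(K,H[0]):
    if cv2.contourArea(k)<800: continue
    for z in(.024,0):
        l=np.array([plane(c,t,z)[:2] for t in k[:,0].astype(float)],np.float32)
        e=cv2.fitEllipse(l);print("hole" if h[3]>=0 else "outer",z,cv2.boundingRect(k),np.round(e[0],4),np.round(e[1],4))
plan((.429,.024,.007))
E
python3 m4.py
```

```text
exp [260.18240046 184.89784546]
outer 0.024 (205, 128, 112, 110) [0.4723 0.0138] [0.104  0.1046]
outer 0 (205, 128, 112, 110) [0.4711 0.0081] [0.1129 0.1135]
hole 0.024 (221, 144, 81, 73) [0.4733 0.0175] [0.0686 0.0718]
hole 0 (221, 144, 81, 73) [0.4722 0.0122] [0.0744 0.0779]
t33.30 pos [0.4704 0.0165 0.1628] yaw-13.5 q6 1 w0.0510 F [ 0.5  0.3 -0.4] gf 0.0 tilt [-0.01  0.  ]
  shift now-axes [-0.06 -1.05  3.89] | turn 0.0 then shift [-0.06 -1.05  3.89]
```

{"name": "drive_tool", "arguments": {
  "offset": [
    [-0.06, -0.6, 0],
    [0, -0.45, 0.3],
    [0, 0, 0.7],
    [0, 0, 0.8],
    [0, 0, 0.8],
    [0, 0, 0.7],
    [0, 0, 0.4],
    [0, 0, 0.19],
    [0, 0, 0],
    [0, 0, 0]
  ],
  "turn": [
    [0, 0, 0],
    [0, 0, 0],
    [0, 0, 0],
    [0, 0, 0],
    [0, 0, 0],
    [0, 0, 0],
    [0, 0, 0],
    [0, 0, 0],
    [0, 0, 0],
    [0, 0, 0]
  ],
  "hand": [0.6, 0.6, 0.6, 0.6, 0.6, 0.6, 0.6, 0.6, 0.6, 0.6]
}}

```text
time_s: 34.55
position: [0.4291, 0.0237, 0.0078]
tool_rot: [[0.235, 0.972, 0.001], [0.972, -0.235, -0.0], [0.0, 0.001, -1.0]]
ft_force: [-0.3, -1.3, -0.3]
grip_width: 0.051
gripper_force: 0.0
```

{"name": "drive_tool", "arguments": {
  "offset": [
    [0, 0, 0],
    [0, 0, 0],
    [0, 0, 0],
    [0, 0, 0],
    [0, 0, 0],
    [0, 0, 0],
    [0, 0, 0],
    [0, 0, 0],
    [0, 0, 0],
    [0, 0, 0]
  ],
  "turn": [
    [0, 0, 0],
    [0, 0, 0],
    [0, 0, 0],
    [0, 0, 0],
    [0, 0, 0],
    [0, 0, 0],
    [0, 0, 0],
    [0, 0, 0],
    [0, 0, 0],
    [0, 0, 0]
  ],
  "hand": [0.5, 0.4, 0.32, 0.28, 0.24, 0.2, 0.15, 0.1, 0.05, 0.05]
}}

```text
time_s: 35.8
position: [0.429, 0.0236, 0.0077]
tool_rot: [[0.235, 0.972, 0.001], [0.972, -0.235, -0.0], [-0.0, 0.001, -1.0]]
ft_force: [-0.2, -0.5, 6.8]
grip_width: 0.0155
gripper_force: 55.4
```

```bash
python3 - <<'E'
from h import *
plan((.429,.0242,.007))
E
```

```text
t35.80 pos [0.429  0.0236 0.0077] yaw-13.6 q6 1 w0.0155 F [-0.2 -0.5  6.8] gf 55.4 tilt [ 0.04 -0.01]
  shift now-axes [ 0.01 -0.    0.02] | turn 0.0 then shift [ 0.01 -0.    0.02]
```

Wall pinched (15.5 mm, 55 N). Lift and check.

{"name": "drive_tool", "arguments": {
  "offset": [
    [0, 0, -0.05],
    [0, 0, -0.1],
    [0, 0, -0.25],
    [0, 0, -0.4],
    [0, 0, -0.4],
    [0, 0, -0.3],
    [0, 0, -0.1],
    [0, 0, 0],
    [0, 0, 0],
    [0, 0, 0]
  ],
  "turn": [
    [0, 0, 0],
    [0, 0, 0],
    [0, 0, 0],
    [0, 0, 0],
    [0, 0, 0],
    [0, 0, 0],
    [0, 0, 0],
    [0, 0, 0],
    [0, 0, 0],
    [0, 0, 0]
  ],
  "hand": [0.05, 0.05, 0.05, 0.05, 0.05, 0.05, 0.05, 0.05, 0.05, 0.05]
}}

```text
time_s: 37.05
position: [0.4286, 0.0238, 0.0709]
tool_rot: [[0.235, 0.972, -0.001], [0.972, -0.235, 0.0], [-0.0, -0.001, -1.0]]
ft_force: [0.3, 0.6, -1.3]
grip_width: 0.0157
gripper_force: 55.5
```

```bash
cat > m5.py <<'E'
from h import *
import sys
c,im=snap(sys.argv[1]);im=cv2.medianBlur(im,5);hsv=cv2.cvtColor(im,cv2.COLOR_BGR2HSV);s=observe()
R=np.array(s["tool_rot"]);z=s["position"][2]+.0163;C=s["position"]+.0445*R[:,1];C[2]=z;p=proj(c,C)
m=cv2.inRange(hsv,(14,42,60),(32,110,255))
E=np.array([proj(c,C+.0525*np.array([np.cos(a),np.sin(a),0])) for a in np.linspace(0,6.28,72)])
ok=[]
# beige just inside the expected rim, bare bench just outside: radial edge search per direction
G=cv2.cvtColor(im,cv2.COLOR_BGR2HSV)[:,:,1]
for e in E:
    u=(e-p)/np.linalg.norm(e-p);t=np.arange(-9,12.1,.5);xy=np.array([e+u*k for k in t])
    if xy.min()<0 or (xy[:,0]>510).any() or (xy[:,1]>382).any(): continue
    v=np.array([m[int(y),int(x)]>0 for x,y in xy])
    if v[:6].all() and not v[-4:].any(): ok.append(xy[np.where(v)[0][-1]])
print(len(ok),"exp",C.round(4))
l=np.array([plane(c,t,z)[:2] for t in ok],np.float32);e=cv2.fitEllipse(l);print(np.round(e[0],4),np.round(e[1],4))
A=np.c_[2*l,np.ones(len(l))];x=np.linalg.lstsq(A,(l**2).sum(1),rcond=None)[0];print("circle",x[:2].round(4),np.sqrt(x[2]+x[0]**2+x[1]**2))
plan((.660-.0445*R[0,1],-.1345-.0445*R[1,1],.07))
E
python3 m5.py w15
```

```text
46 exp [0.4719 0.0133 0.0873]
[0.4706 0.0152] [0.1027 0.107 ]
circle [0.4705 0.0158] 0.051891521441340856
t37.10 pos [0.4286 0.0237 0.071 ] yaw-13.6 q6 1 w0.0154 F [-0.3  0.2 -1.7] gf 55.5 tilt [-0.04  0.01]
  shift now-axes [-2.49  5.44  0.02] | turn 0.0 then shift [-2.49  5.44  0.02]
```

The roll is held level. Carry it to the tape tray.

{"name": "drive_tool", "arguments": {
  "offset": [
    [-0.2, 0.4, 0],
    [-0.35, 0.7, 0],
    [-0.4, 0.85, 0],
    [-0.4, 0.9, 0],
    [-0.4, 0.9, 0],
    [-0.35, 0.8, 0],
    [-0.24, 0.55, 0],
    [-0.15, 0.34, 0],
    [0, 0, 0],
    [0, 0, 0]
  ],
  "turn": [
    [0, 0, 0],
    [0, 0, 0],
    [0, 0, 0],
    [0, 0, 0],
    [0, 0, 0],
    [0, 0, 0],
    [0, 0, 0],
    [0, 0, 0],
    [0, 0, 0],
    [0, 0, 0]
  ],
  "hand": [0.05, 0.05, 0.05, 0.05, 0.05, 0.05, 0.05, 0.05, 0.05, 0.05]
}}

```text
time_s: 38.35
position: [0.6166, -0.1242, 0.071]
tool_rot: [[0.235, 0.972, -0.001], [0.972, -0.235, 0.0], [0.0, -0.001, -1.0]]
ft_force: [-1.1, 0.7, -1.7]
grip_width: 0.0155
gripper_force: 55.6
```

```bash
cat >> m5.py <<'E'
# tray outline (cork + lip), rays on the lip top; edge search at expected rim 67.5 mm
m=cv2.inRange(hsv,(4,75,50),(22,255,255));C=np.array([.660,-.1345,.007]);p=proj(c,C);ok=[]
for a in np.linspace(0,6.28,90):
    e=proj(c,C+.0675*np.array([np.cos(a),np.sin(a),0]));u=(e-p)/np.linalg.norm(e-p);xy=np.array([e+u*k for k in np.arange(-9,12.1,.5)])
    if xy.min()<0 or (xy[:,0]>510).any() or (xy[:,1]>382).any(): continue
    v=np.array([m[int(y),int(x)]>0 for x,y in xy]);H=np.array([im[int(y),int(x)].mean() for x,y in xy])
    if v[:4].all() and not v[-4:].any() and H[-6:].min()>70: ok.append(xy[np.where(v)[0][-1]])
print("tray pts",len(ok))
if len(ok)>8:
    l=np.array([plane(c,t,.007)[:2] for t in ok]);A=np.c_[2*l,np.ones(len(l))];x=np.linalg.lstsq(A,(l**2).sum(1),rcond=None)[0];print("tray circle",x[:2].round(4),np.sqrt(x[2]+x[0]**2+x[1]**2))
E
python3 m5.py w16
```

```text
46 exp [ 0.6598 -0.1345  0.0875]
[ 0.6585 -0.1323] [0.1024 0.1066]
circle [ 0.6584 -0.1319] 0.05178003959638709
t38.40 pos [ 0.6165 -0.124   0.0712] yaw-13.6 q6 -9 w0.0157 F [-0.6 -0.1 -1.3] gf 55.6 tilt [-0.03  0.01]
  shift now-axes [0.   0.01 0.03] | turn 0.0 then shift [0.   0.01 0.03]
tray pts 43
tray circle [ 0.6589 -0.1346] 0.06620794842962159
```

The tray's centre (0.659, −0.135) agrees with the roll within 2–3 mm. Lower.

{"name": "drive_tool", "arguments": {
  "offset": [
    [-0.03, 0, 0.3],
    [0, 0, 0.4],
    [0, 0, 0.4],
    [0, 0, 0.2],
    [0, 0, 0.1],
    [0, 0, 0.03],
    [0, 0, 0.02],
    [0, 0, 0.02],
    [0, 0, 0],
    [0, 0, 0]
  ],
  "turn": [
    [0, 0, 0],
    [0, 0, 0],
    [0, 0, 0],
    [0, 0, 0],
    [0, 0, 0],
    [0, 0, 0],
    [0, 0, 0],
    [0, 0, 0],
    [0, 0, 0],
    [0, 0, 0]
  ],
  "hand": [0.05, 0.05, 0.05, 0.05, 0.05, 0.05, 0.05, 0.05, 0.05, 0.05]
}}

```text
time_s: 39.65
position: [0.6167, -0.1254, 0.0126]
tool_rot: [[0.235, 0.972, 0.0], [0.972, -0.235, -0.0], [-0.0, 0.0, -1.0]]
ft_force: [0.4, -0.2, -2.3]
grip_width: 0.0159
gripper_force: 55.6
```

{"name": "drive_tool", "arguments": {
  "offset": [
    [0, 0, 0.02],
    [0, 0, 0.02],
    [0, 0, 0],
    [0, 0, 0],
    [0, 0, 0],
    [0, 0, 0],
    [0, 0, 0],
    [0, 0, 0],
    [0, 0, 0],
    [0, 0, 0]
  ],
  "turn": [
    [0, 0, 0],
    [0, 0, 0],
    [0, 0, 0],
    [0, 0, 0],
    [0, 0, 0],
    [0, 0, 0],
    [0, 0, 0],
    [0, 0, 0],
    [0, 0, 0],
    [0, 0, 0]
  ],
  "hand": [0.05, 0.05, 0.05, 0.05, 0.05, 0.05, 0.05, 0.05, 0.05, 0.05]
}}

```text
time_s: 40.9
position: [0.6166, -0.1254, 0.0109]
tool_rot: [[0.235, 0.972, -0.0], [0.972, -0.235, 0.0], [0.0, -0.0, -1.0]]
ft_force: [-0.6, 0.3, -1.6]
grip_width: 0.0159
gripper_force: 55.5
```

{"name": "drive_tool", "arguments": {
  "offset": [
    [0, 0, 0.02],
    [0, 0, 0.02],
    [0, 0, 0],
    [0, 0, 0],
    [0, 0, 0],
    [0, 0, 0],
    [0, 0, 0],
    [0, 0, 0],
    [0, 0, 0],
    [0, 0, 0]
  ],
  "turn": [
    [0, 0, 0],
    [0, 0, 0],
    [0, 0, 0],
    [0, 0, 0],
    [0, 0, 0],
    [0, 0, 0],
    [0, 0, 0],
    [0, 0, 0],
    [0, 0, 0],
    [0, 0, 0]
  ],
  "hand": [0.05, 0.05, 0.05, 0.05, 0.05, 0.05, 0.05, 0.05, 0.05, 0.05]
}}

```text
time_s: 42.15
position: [0.6167, -0.1254, 0.0107]
tool_rot: [[0.235, 0.972, 0.001], [0.972, -0.235, -0.0], [-0.0, 0.001, -1.0]]
ft_force: [-3.3, 0.1, 10.6]
grip_width: 0.0156
gripper_force: 57.2
```

Contact at the expected height. Release and rise.

{"name": "drive_tool", "arguments": {
  "offset": [
    [0, 0, -0.01],
    [0, 0, 0],
    [0, 0, 0],
    [0, 0, 0],
    [0, 0, 0],
    [0, 0, -0.3],
    [0, 0, -0.7],
    [0, 0, -0.9],
    [0, 0, -1],
    [0, 0, -1]
  ],
  "turn": [
    [0, 0, 0],
    [0, 0, 0],
    [0, 0, 0],
    [0, 0, 0],
    [0, 0, 0],
    [0, 0, 0],
    [0, 0, 0],
    [0, 0, 0],
    [0, 0, 0],
    [0, 0, 0]
  ],
  "hand": [0.22, 0.28, 0.36, 0.45, 0.5, 0.5, 0.5, 0.5, 0.5, 0.5]
}}

```text
time_s: 43.4
position: [0.6165, -0.1253, 0.168]
tool_rot: [[0.235, 0.972, 0.001], [0.972, -0.235, -0.0], [-0.0, 0.001, -1.0]]
ft_force: [-0.2, 0.5, -0.0]
grip_width: 0.0427
gripper_force: 0.0
```

{"name": "drive_tool", "arguments": {
  "offset": [
    [0, -0.5, -0.5],
    [0, -1, -0.5],
    [0, -1, 0],
    [0, -1, 0],
    [0, -0.5, 0],
    [0, 0, 0],
    [0, 0, 0],
    [0, 0, 0],
    [0, 0, 0],
    [0, 0, 0]
  ],
  "turn": [
    [0, 0, 0],
    [0, 0, 0],
    [0, 0, 0],
    [0, 0, 0],
    [0, 0, 0],
    [0, 0, 0],
    [0, 0, 0],
    [0, 0, 0],
    [0, 0, 0],
    [0, 0, 0]
  ],
  "hand": [0.5, 0.5, 0.5, 0.5, 0.5, 0.5, 0.5, 0.5, 0.5, 0.5]
}}

```text
time_s: 44.65
position: [0.4613, -0.0878, 0.2056]
tool_rot: [[0.235, 0.972, -0.0], [0.972, -0.235, 0.0], [0.0, -0.0, -1.0]]
ft_force: [-0.1, 0.5, 0.0]
grip_width: 0.043
gripper_force: 0.0
```

```bash
cat > m6.py <<'E'
from h import *
ims={n:cv2.medianBlur(get_image(n),3) for n in("top","side")}
for n in ims: cv2.imwrite(f"pics/{n}9.png",ims[n])
def fit(n,lo,hi,P,rpx,z,f=cv2.minEnclosingCircle):
    c=camera_info(n);
    try:
        q=blob(ims[n],lo,hi,proj(c,P),rpx);l=np.array([plane(c,t,z)[:2] for t in q[:,0].astype(float)],np.float32);return np.round(f(l)[0],4),np.round(f(l)[1],4)
    except Exception as e: return str(e)[:40]
for n in ims:
    print(n)
    print(" tape outer z=.027",fit(n,(14,42,60),(32,110,255),(.66,-.134,.027),34,.027))
    print(" tray lip  ",fit(n,(5,75,60),(22,255,255),(.66,-.134,.007),40,.007))
    print(" tin lid z=.038",fit(n,(45,35,10),(95,255,140),(.482,.307,.038),24,.038))
    print(" block z=.034",fit(n,(3,85,30),(13,255,95),(.6525,.133,.034),30,.034,cv2.minAreaRect))
    print(" jar cap z=.047",fit(n,(0,0,0),(180,255,58),(.449,-.26,.047),14,.047))
c,im=load("w13");im=cv2.medianBlur(im,5);u=np.array([.235,.972,0]);v=np.array([.972,-.235,0])
C=np.array([.6525,.1328,.034]);print("block corners if centred (w13)",[proj(c,C+a*u+b*v).round(0).tolist() for a,b in((.0505,.03),(.0505,-.03),(-.0505,.03),(-.0505,-.03))])
plan((.5,0,.2))
E
python3 m6.py
```

```text
top
 tape outer z=.027 (array([ 0.6483, -0.1314]), np.float64(0.0725))
 tray lip   (array([ 0.6575, -0.1344]), np.float64(0.0661))
 tin lid z=.038 (array([0.4832, 0.3031]), np.float64(0.0331))
 block z=.034 (array([0.6207, 0.1343]), array([0.0915, 0.0134]))
 jar cap z=.047 (array([ 0.4482, -0.2529]), np.float64(0.027))
side
 tape outer z=.027 (array([ 0.6666, -0.1559]), np.float64(0.0759))
 tray lip   (array([ 0.6609, -0.1411]), np.float64(0.0658))
 tin lid z=.038 (array([0.488 , 0.2971]), np.float64(0.035))
 block z=.034 (array([0.6802, 0.0888]), array([0.0715, 0.0062]))
 jar cap z=.047 (array([ 0.4534, -0.2738]), np.float64(0.0282))
block corners if centred (w13) [[293.0, 128.0], [224.0, 128.0], [289.0, 236.0], [227.0, 236.0]]
t44.75 pos [ 0.4612 -0.0878  0.2056] yaw-13.6 q6 -12 w0.0425 F [-0.  -0.3 -0.2] gf 0.0 tilt [-0.01  0.01]
  shift now-axes [2.36 0.43 0.14] | turn 0.0 then shift [2.36 0.43 0.14]
```

The block's corners match "centred" in the earlier picture. Check the roll from closer with the wrist camera.

{"name": "drive_tool", "arguments": {
  "offset": [
    [0, 0.5, 0],
    [0, 1, 0],
    [0, 1, 0],
    [-0.3, 1, 0],
    [-0.5, 0.8, 0],
    [-0.2, 0.5, 0],
    [0, 0, 0],
    [0, 0, 0],
    [0, 0, 0],
    [0, 0, 0]
  ],
  "turn": [
    [0, 0, 0],
    [0, 0, 0],
    [0, 0, 0],
    [0, 0, 0],
    [0, 0, 0],
    [0, 0, 0],
    [0, 0, 0],
    [0, 0, 0],
    [0, 0, 0],
    [0, 0, 0]
  ],
  "hand": [0.5, 0.5, 0.5, 0.5, 0.5, 0.5, 0.5, 0.5, 0.5, 0.5]
}}

```text
time_s: 46.0
position: [0.6381, -0.1713, 0.2061]
tool_rot: [[0.234, 0.972, 0.0], [0.972, -0.234, -0.0], [-0.0, 0.0, -1.0]]
ft_force: [-0.4, 0.0, 0.3]
grip_width: 0.0428
gripper_force: 0.0
```

```bash
python3 - <<'E'
from h import *
c,im=snap("w17");im=cv2.medianBlur(im,5);hsv=cv2.cvtColor(im,cv2.COLOR_BGR2HSV)
p=proj(c,(.659,-.1346,.027));print(observe()["position"],p)
for nm,lo,hi,z in(("tape",(15,35,60),(32,82,255),.027),("tray",(4,75,50),(32,255,255),.007)):
    m=cv2.inRange(hsv,lo,hi);w=np.zeros_like(m);cv2.circle(w,tuple(map(int,p)),85,255,-1);m=cv2.morphologyEx(m&w,cv2.MORPH_OPEN,np.ones((5,5)))
    if nm=="tape": m=cv2.morphologyEx(m,cv2.MORPH_CLOSE,np.ones((5,5)))
    K,H=cv2.findContours(m,cv2.RETR_CCOMP,cv2.CHAIN_APPROX_NONE)
    for k,h in zip(K,H[0]):
        if cv2.contourArea(k)<1500: continue
        l=np.array([plane(c,t,z)[:2] for t in k[:,0].astype(float)],np.float32);e=cv2.fitEllipse(l);print(nm,"hole" if h[3]>=0 else "outer",cv2.boundingRect(k),np.round(e[0],4),np.round(e[1],4))
E
```

```text
[ 0.63811384 -0.17141628  0.20607232] [269.40970804 135.39660774]
tape outer (219, 83, 101, 102) [ 0.6584 -0.1347] [0.1027 0.1031]
tape hole (232, 97, 74, 73) [ 0.658  -0.1332] [0.0724 0.0757]
tray outer (233, 98, 72, 71) [ 0.6585 -0.1349] [0.0757 0.0785]
tray outer (208, 69, 122, 125) [ 0.6587 -0.1349] [0.1323 0.1326]
tray hole (218, 82, 103, 104) [ 0.6588 -0.1365] [0.1107 0.1108]
```

The roll is within 1 mm of its tray's centre and flat. Hand in.

```bash
python3 -c "
from rig import env
print(env.close_job())"
```

```text
the job is handed in; nothing more can be done
None
```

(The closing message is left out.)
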